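# Let a tilted pot stand back down by its ratchet pawl

## Robot

A 7-joint arm with a two-finger parallel gripper is mounted at the origin on the work surface. World frame = base frame: x ahead of the robot, y to its left, z up, the work surface at z = 0. Lengths are in m, angles in rad, forces in N, time in s.
With the tool pointing down it reaches from about 0.425 to 0.95 m from the base axis. Payload 4.7 kg.
Tool frame: the origin (TCP) lies between the finger pads; the fingertips stand 25 mm ahead of it and the grasp point (between the pads) lies 6 mm ahead of it; x points along the fingers, z is the direction in which the jaws open and shut, and the axes are right-handed (so a half turn about x gives the same grasp; the last joint's range is limited). The gripper opens to 85 mm and grips with 20 to 120 N. Pads are 22 mm wide; open, the fingers measure 114 mm over their backs; the gripper's body (76 mm by 85 mm) begins 54 mm behind the grasp point. The pads swing forward as they close: fully open they stand 13 mm farther back than shut.
Start: joints at [1.233, 0.469, -0.049, 1.532, 0.024, 1.141, -0.082], TCP at [0.205, -0.643, 0.256] pointing down, gripper open.
Joint ranges: [-2.59, 2.59], [-0.33, 1.99], [-1.39, 1.29], [0.1, 2.45], [-1.04, 4.18], [0.21, 1.99], [-2.66, 2.66]. Speed limits (rad/s): [2.57, 2.57, 3.14, 3.14, 3.14, 3.14, 3.14].

## Interface

Orientations are given as a 3x3 rotation matrix whose columns are the frame's x, y, z axes.
In Python, from rig import * gives the robot as it stands. Calls block until the motion is done:
- movep(position, orientation): joint-space move of the TCP to a pose.
- move_l(position, attitude=None, feed=0.15, until_force=None): straight line of the TCP; attitude=None keeps the orientation; feed is the mean speed in m/s. With until_force (N) it stops when the force on the tool has changed by that much, and returns True; else False.
- move_joints(angles): joint-space move.
- command_gripper(opening, newtons=None): finger opening in m; newtons is the grip in N (None keeps the last); returns when the fingers have stopped.
- sleep(seconds).
- inverse_kinematics(position, orientation): joint angles nearest the present ones, or None.
- sense(): the state.
- camera(name): name is "side" or "top"; returns (picture, depth): 400x640x3 uint8, red, green, blue; 400x640 float32, m along the optical axis (not along the pixel's ray), 0 where there is no reading.
- camera_params(name): a dict with "K" (3x3 intrinsics, pixels), "position" and "rotation" of the camera in the world. Camera axes: x right, y down, z forward; pixel columns grow to the right and rows downward; lengths in m; the calibration is good to about 2 mm. A picture is of the moment at which its call begins. camera_params takes no time and is no camera call.
A pose or a line that the arm cannot do raises Unreachable and nothing moves.
- finish_job(): hands the job in, once; it reports no verdict.
The state is a dict: "time_s": time; "joint_pos": joint angles; "qd": joint speeds; "joint_efforts": joint torques, N m; "position": TCP position; "tcp_rot": TCP orientation; "wrist_force": force on the tool from outside, world axes, zero at the start; "ft_torque": the same for the moment, N m; "finger_gap": finger opening in m.
Only numpy, scipy, OpenCV 4.12 (cv2) and the standard library are available. Lean on these libraries where they do the work, as an engineer would, in place of code of your own. Each camera call takes 0.05 s, during which the arm holds its last target.

## Task

Both tilting pot stands on the shop table are ratcheted up. On the one with the yellow pawl, lift the pawl clear of the toothed wheel and keep it up while the drum turns all the way back and the tray lies level, then let the pawl drop back between the teeth and leave it. Leave the stand with the blue pawl alone.

Things in the scene. Friction and masses are not known exactly. Their poses are not given: they have to be found in the camera images.
- yellow_grip (a point): Centre of the upright yellow grip tab, 26 (x) x 14 (y, pinch this way) x 36 mm tall, on the robot-side end of the yellow pawl, 173 mm above the table with the pawl down; free beside and above. With the pawl down x points level from the grip towards the hinge, y is level along the hinge axis, z up; the frame tips with the pawl. The hinge is 150 mm along x and 23 mm below this point.
- yellow_pawl (a joint): The yellow pawl, a 10 mm bar lying level across the top of a steel wheel with 14 coarse teeth (100 mm across, on the right as seen from the robot), hinged behind it. Angle in rad: 0 fully down, grows as the grip is lifted (0.1 raises it 15 mm), stop at 0.7. The nose clears the teeth above 0.15, well clear at 0.3. Lifting takes 1 to 4 N; let go, it falls by its weight.
- yellow_drum (a joint): The yellow stand's drum with toothed wheel and plywood tray (165 x 136 mm, on the drum's far side). Angle in rad: 0 fully back, tray level; grows as the tray tilts up. Starts ratcheted up at about 0.83. With the pawl clear it turns back by its own weight, damped, in about 2 to 6 s; a pawl let down too soon catches it on the way. The stands are fixed to the table; which is left or right varies.
- blue_grip (a point): Centre of the blue grip tab of the other stand, of the same shape and size; that stand is to be left alone.

How it is judged:
By the outcome, as a careful person would: the job done as asked, in the order asked, and still so for the second after the job is handed in, with the robot touching nothing.
It also fails if it takes over 42 s, if anything falls off the work surface, if the arm or the gripper's body presses on something with over 40 N, if the wrist force passes 120 N, or if a joint passes its speed limit or range.

## Working session

There is one attempt and no reset: what is moved stays moved. The work goes in short steps, each a Python script; the robot and the scene stay as the last script left them, time stands still between calls to the robot, and variables do not carry over. Pictures are saved under pics/ and viewed, and the job is handed in when it is done.

```bash
mkdir -p pics; ls
python3 - <<'E'
from rig import *
import cv2,numpy as np
for n in("side","top"):
    p,d=camera(n); cv2.imwrite(f"pics/{n}0.png",p[:,:,::-1]); np.save(f"pics/{n}0.npy",d)
    c=camera_params(n); print(n,c)
print(sense())
E
```

```text
pics
side {'K': array([[380.5876609 ,   0.        , 322.92629429],
       [  0.        , 380.5876609 , 203.13488146],
       [  0.        ,   0.        ,   1.        ]]), 'position': array([0.40619286, 0.41767737, 0.69429714]), 'rotation': array([[-0.91676939, -0.28528861,  0.27954302],
       [-0.39939038,  0.64669947, -0.64982084],
       [ 0.00460616, -0.70738265, -0.7068158 ]])}
top {'K': array([[448.37642112,   0.        , 318.66728318],
       [  0.        , 448.37642112, 197.08902127],
       [  0.        ,   0.        ,   1.        ]]), 'position': array([ 0.41740846, -0.08933395,  0.9791926 ]), 'rotation': array([[ 0.16408375, -0.96479618,  0.20553553],
       [-0.98643952, -0.15970264,  0.03784356],
       [-0.00368676, -0.20895789, -0.97791769]])}
{'time_s': 0.1, 'joint_pos': array([ 1.23311476,  0.46934431, -0.04859593,  1.53358189,  0.02409826,
        1.1409839 , -0.08228994]), 'qd': array([ 0.00041413, -0.0017601 , -0.00067598, -0.0041562 ,  0.00032315,
        0.00069834,  0.00062668]), 'joint_efforts': array([ 4.59445782e-04, -5.11515999e+01, -4.70806437e-02, -2.38389337e+01,
        1.07883511e-02,  4.38637479e-03, -1.74681560e-05]), 'position': array([ 0.20500086, -0.64261262,  0.25537428]), 'tcp_rot': array([[-5.81311241e-04,  9.52692571e-01,  3.03935070e-01],
       [ 1.63150473e-03,  3.03935621e-01, -9.52691176e-01],
       [-9.99998500e-01, -5.79385846e-05, -1.73100363e-03]]), 'wrist_force': array([ 0.36367849, -0.77144187, -0.73335916]), 'ft_torque': array([-0.03362887, -0.01926511,  0.00098694]), 'finger_gap': 0.08547438171493985}
```

View pics/side0.png

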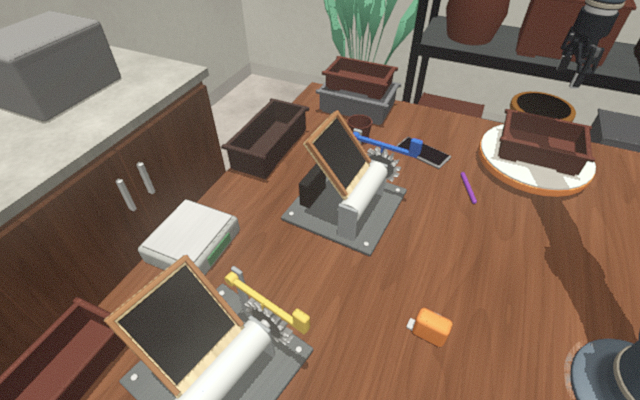

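View pics/top0.png

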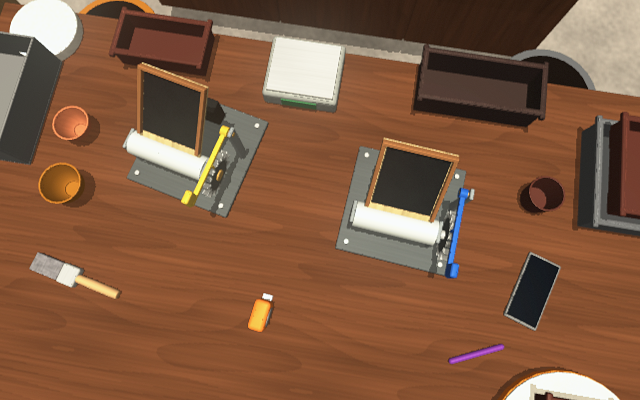

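The yellow stand is on the left: its grip is at about (187,197) in the top view and (302,320) in the side view, with the hinge end at about (227,131) in the top view. Next I measure it.

```bash
cat > h.py <<'E'
import cv2,numpy as np
from rig import *
def cloud(n,p,d):
    c=camera_params(n);K=c["K"];h=cv2.cvtColor(p,cv2.COLOR_RGB2HSV)
    m=(h[...,0]>=21)&(h[...,0]<=34)&(h[...,1]>150)&(h[...,2]>90)&(d>0)
    v,u=np.nonzero(m);z=d[v,u]
    P=np.c_[(u-K[0,2])/K[0,0]*z,(v-K[1,2])/K[1,1]*z,z]@c["rotation"].T+c["position"]
    return u,v,P
def proj(n,P):
    c=camera_params(n);q=(np.atleast_2d(P)-c["position"])@c["rotation"]@c["K"].T
    return q[:,:2]/q[:,2:]
E
python3 - <<'E'
from h import *
for n in("side","top"):
    p=cv2.imread(f"pics/{n}0.png")[:,:,::-1].copy();d=np.load(f"pics/{n}0.npy")
    u,v,P=cloud(n,p,d)
    s=(P[:,2]>.1)&(P[:,2]<.22);u,v,P=u[s],v[s],P[s]
    print(n,len(P),P.min(0),P.max(0))
    x,y,w,h_=u.min(),v.min(),np.ptp(u),np.ptp(v);print(x,y,w,h_)
    hi=P[P[:,2]>.168]; print("high",len(hi),hi.mean(0),hi.min(0),hi.max(0))
    top=P[P[:,2]>.186]; print("topface",len(top),top.mean(0),np.ptp(top,axis=0)) if len(top) else 0
    c=P[:,:2].mean(0);_,_,V=np.linalg.svd(P[:,:2]-c);print("dir",V[0])
    t=(P[:,:2]-c)@V[0]
    for b in np.arange(-.1,.12,.02):
        k=(t>b)&(t<b+.02)
        if k.any(): print(round(b,2),k.sum(),P[k].mean(0).round(4),P[k,2].max().round(3))
    cv2.imwrite(f"pics/{n}z.png",cv2.resize(p[max(0,y-30):y+h_+30,max(0,x-30):x+w+30],None,fx=4,fy=4)[:600,:800,::-1])
E
```

```text
Traceback (most recent call last):
ValueError: zero-size array to reduction operation minimum which has no identity
```

Run:
```python
from h import *
for n,(a,b) in(("side",(302,320)),("top",(187,197))):
    p=cv2.imread(f"pics/{n}0.png")[:,:,::-1].copy();d=np.load(f"pics/{n}0.npy")
    print(d.min(),d.max(),(d>0).mean(),d[b-3:b+4,a-3:a+4],p[b,a],cv2.cvtColor(p,cv2.COLOR_RGB2HSV)[b,a])
    u,v,P=cloud(n,p,d);print(len(P))
    if len(P):print(P.min(0),P.max(0))
```

```text
0.0 3.0956597 0.9959921875 [[0.54687315 0.5470166  0.54743904 0.54705435 0.5490554  0.5467896
  0.54833454]
 [0.5471417  0.54619724 0.5463714  0.5474538  0.54666954 0.5474675
  0.5453626 ]
 [0.54721653 0.5477918  0.5465862  0.5456557  0.5449572  0.5439535
  0.54692537]
 [0.5479151  0.5460883  0.5449499  0.544687   0.54502994 0.5464849
  0.54400903]
 [0.547064   0.5474815  0.54609996 0.5450189  0.5431699  0.54415387
  0.54430985]
 [0.5493116  0.5461625  0.5467245  0.543805   0.5447237  0.54492337
  0.5472431 ]
 [0.55178034 0.54817927 0.54838014 0.5456309  0.54414845 0.54341197
  0.5473344 ]] [248 223 126] [ 24 125 248]
0
0.0 1.9725837 0.99606640625 [[0.8087206  0.8092562  0.8084763  0.8096955  0.8067358  0.80782396
  0.8085806 ]
 [0.80825454 0.80621445 0.8077325  0.8080484  0.8082057  0.80715877
  0.810112  ]
 [0.80976045 0.80922157 0.80850834 0.81130207 0.8074012  0.8098892
  0.80984455]
 [0.81055963 0.80797964 0.80693656 0.8071981  0.80637985 0.80835044
  0.8110001 ]
 [0.8076223  0.8076279  0.8065522  0.8082084  0.8078674  0.80865306
  0.81108165]
 [0.80696887 0.80657965 0.8084495  0.8069191  0.80773664 0.81102985
  0.8115579 ]
 [0.8052356  0.         0.80554557 0.8071821  0.8075082  0.8110045
  0.81498486]] [248 249  95] [ 30 158 249]
834
[0.32981256 0.01202232 0.00721726] [0.75130309 0.23973042 0.19385247]
```

Saturation threshold was too strict; I'll loosen it and restrict the image region.

```bash
sed -i 's/\[...,1\]>150/[...,1]>95/; s/>=21/>=20/;s/<=34/<=36/' h.py
python3 - <<'E'
from h import *
for n in("side","top"):
    p=cv2.imread(f"pics/{n}0.png")[:,:,::-1].copy();d=np.load(f"pics/{n}0.npy")
    u,v,P=cloud(n,p,d)
    s=(P[:,2]>.1)&(P[:,2]<.22)
    s&=((u>220)&(u<315)&(v>265)&(v<335)) if n=="side" else (u>175)&(u<240)&(v>120)&(v<208)
    u,v,P=u[s],v[s],P[s]
    print(n,len(P),P.min(0),P.max(0))
    x,y,w,h_=u.min(),v.min(),np.ptp(u),np.ptp(v);print(x,y,w,h_)
    hi=P[P[:,2]>.168]; print("high",len(hi),hi.mean(0),hi.min(0),hi.max(0))
    top=P[P[:,2]>.186]; print("topface",len(top),top.mean(0),np.ptp(top,axis=0)) if len(top) else 0
    c=P[:,:2].mean(0);_,_,V=np.linalg.svd(P[:,:2]-c);print("dir",V[0])
    t=(P[:,:2]-c)@V[0]
    for b in np.arange(-.12,.12,.02):
        k=(t>b)&(t<b+.02)
        if k.any(): print(round(b,2),k.sum(),P[k].mean(0).round(4),P[k,2].max().round(3))
    cv2.imwrite(f"pics/{n}z.png",cv2.resize(p[max(0,y-30):y+h_+30,max(0,x-30):x+w+30],None,fx=4,fy=4)[:600,:800,::-1])
E
```

```text
side 925 [0.53119887 0.13195966 0.12707624] [0.69873154 0.18701575 0.1936151 ]
225 271 84 62
high 255 [0.54265075 0.18098149 0.18505778] [0.53119887 0.17008068 0.16846519] [0.55702616 0.18701575 0.1936151 ]
topface 157 [0.54349709 0.1793882  0.19005213] [0.02559722 0.01620641 0.00753796]
dir [-0.97337025  0.22923866]
-0.12 1 [0.6982 0.1335 0.1532] 0.153
-0.1 129 [0.6881 0.1467 0.1553] 0.161
-0.08 73 [0.6704 0.1514 0.1543] 0.157
-0.06 72 [0.6504 0.1559 0.1548] 0.157
-0.04 72 [0.6308 0.1601 0.1548] 0.157
-0.02 83 [0.6126 0.1644 0.1537] 0.157
0.0 84 [0.592  0.1685 0.1545] 0.157
0.02 83 [0.5729 0.1727 0.1544] 0.158
0.04 149 [0.5508 0.1802 0.1796] 0.194
0.06 179 [0.5367 0.1822 0.1794] 0.193
top 753 [0.53141733 0.13764853 0.10100648] [0.69982083 0.24624281 0.19385247]
176 121 53 85
high 144 [0.54490933 0.17492676 0.185695  ] [0.53141733 0.16884817 0.16824094] [0.69858553 0.18423994 0.19385247]
topface 97 [0.54412372 0.17655474 0.18968865] [0.02508376 0.01479926 0.00769814]
dir [-0.99736893  0.07249292]
-0.1 30 [0.6956 0.1459 0.158 ] 0.17
-0.08 80 [0.6822 0.1473 0.1556] 0.162
-0.06 69 [0.6613 0.1637 0.1486] 0.157
-0.04 145 [0.6479 0.1949 0.1326] 0.158
-0.02 75 [0.6218 0.1591 0.15  ] 0.158
0.0 64 [0.6022 0.1638 0.1534] 0.157
0.02 62 [0.5826 0.1682 0.154 ] 0.157
0.04 75 [0.5618 0.1722 0.1615] 0.193
0.06 144 [0.543  0.1743 0.1808] 0.194
0.08 9 [0.5324 0.1757 0.1817] 0.19
```

View pics/sidez.png

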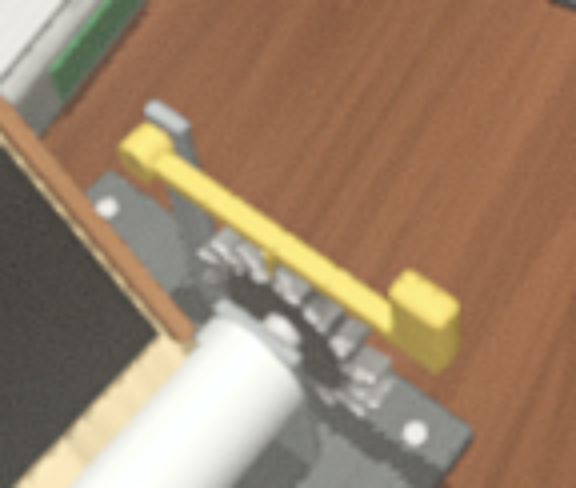

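View pics/topz.png

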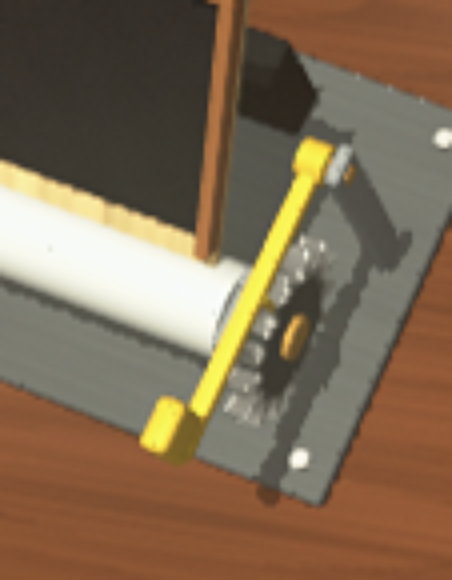

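The measured grip is at about (0.5435, 0.178, 0.173). The pawl's x direction is (0.977, -0.213), which puts the hinge near (0.690, 0.146, 0.150), and the image agrees. Next I check reachability and clearance to the tray.

```bash
cat >> h.py <<'E'
from scipy.spatial.transform import Rotation as Ro
G=np.array([.5437,.1775,.173]);X=np.array([.9770,-.2133,0]);X/=np.linalg.norm(X)
Z=np.array([0,0,1.]);Y=np.cross(Z,X);H=G+.15*X-.023*Z
def pose(ang,tilt=-.25,back=0.,sgn=1,dz=.002):
    """TCP pose for pawl angle; back = retreat along tool axis"""
    zt=sgn*Y; xt=Ro.from_rotvec(Y*tilt).apply(-Z)
    R=np.c_[xt,np.cross(zt,xt),zt]
    p=G+dz*Z-xt*(.006+back)
    r=Ro.from_rotvec(Y*ang)
    return H+r.apply(p-H), r.as_matrix()@R
E
python3 - <<'E'
from h import *
for s in(1,-1):
  for tl in(-.25,0):
    print(s,tl,[None if (q:=inverse_kinematics(*pose(a,tl,b,s))) is None else q.round(2).tolist() for a,b in((0,.12),(0,0),(.2,0),(.4,0))])
p=cv2.imread("pics/side0.png");d=np.load("pics/side0.npy");c=camera_params("side");K=c["K"]
v,u=np.mgrid[:400,:640];P=np.stack([(u-K[0,2])/K[0,0]*d,(v-K[1,2])/K[1,1]*d,d],-1)@c["rotation"].T+c["position"]
for (a,b) in((186,262),(237,325),(110,318),(176,398)): print(P[b,a].round(3))
print("tray/local",[((P[b,a]-G)@np.c_[X,Y,Z]).round(3) for a,b in((186,264),(236,325),(115,318),(180,392))])
E
```

```text
1 -0.25 [[0.55, 0.4, -1.32, 1.88, 0.68, 1.1, 0.33], [0.32, 0.5, -1.01, 1.97, 0.81, 0.89, 0.23], [0.44, 0.63, -1.19, 1.8, 0.69, 1.14, 0.37], [0.41, 0.68, -1.14, 1.63, 0.51, 1.33, 0.53]]
1 0 [[0.43, 0.49, -1.13, 1.68, 0.46, 1.27, 0.55], [0.44, 0.7, -1.2, 1.82, 0.72, 1.15, 0.34], [0.39, 0.7, -1.1, 1.66, 0.48, 1.3, 0.54], [0.3, 0.72, -0.95, 1.5, 0.28, 1.49, 0.69]]
-1 -0.25 [[-0.98, 0.13, 0.52, 1.95, 0.12, 0.89, -2.31], [-0.9, 0.33, 0.53, 2.03, -0.03, 0.62, -2.17], [0.2, 0.45, -0.78, 1.81, 0.41, 1.0, -2.54], [0.17, 0.51, -0.71, 1.65, 0.24, 1.23, -2.37]]
-1 0 [[0.29, 0.4, -0.9, 1.69, 0.33, 1.22, -2.47], [0.15, 0.48, -0.71, 1.83, 0.37, 0.97, -2.51], [0.15, 0.53, -0.68, 1.68, 0.21, 1.2, -2.36], [0.14, 0.61, -0.65, 1.51, 0.1, 1.44, -2.29]]
[0.731 0.184 0.224]
[0.648 0.202 0.123]
[0.762 0.301 0.23 ]
[0.672 0.328 0.111]
tray/local [array([0.184, 0.047, 0.045]), array([ 0.1  ,  0.046, -0.054]), array([0.183, 0.163, 0.055]), array([ 0.093,  0.166, -0.058])]
```

Run:
```python
from h import *
q=sense()["joint_pos"].copy()
q[1]=.15; move_joints(q)
q=np.array([-.3,.15,0,1.55,0,1.2,-1.1]); move_joints(q)
command_gripper(.045,30)
s=sense();print(s["time_s"],s["position"],s["tcp_rot"],s["finger_gap"],Y)
for sg in(1,-1):
  for tl in(-.25,0):
    print(sg,tl,[None if (q:=inverse_kinematics(*pose(a,tl,b,sg))) is None else q.round(2).tolist() for a,b in((0,.1),(0,0),(.2,0),(.4,0))])
```

```text
4.425 [0.59803063 0.1408386  0.45267097] [[ 0.22854919  0.69266239  0.68409362]
 [ 0.07067091  0.68903399 -0.72127511]
 [-0.9709639   0.21319236  0.10852708]] 0.04480707181077016 [ 0.21329724  0.97698735 -0.        ]
1 -0.25 [[-0.28, 0.17, -0.25, 1.93, 0.27, 0.88, 0.68], [-0.28, 0.31, -0.23, 2.0, 0.37, 0.68, 0.59], [-0.2, 0.35, -0.25, 1.84, 0.14, 0.93, 0.84], [-0.15, 0.42, -0.25, 1.67, 0.02, 1.19, 0.97]]
1 0 [[-0.19, 0.29, -0.25, 1.74, 0.08, 1.12, 0.89], [-0.19, 0.39, -0.25, 1.85, 0.12, 0.91, 0.86], [-0.15, 0.45, -0.25, 1.69, -0.0, 1.17, 0.98], [-0.12, 0.54, -0.24, 1.53, -0.09, 1.43, 1.04]]
-1 -0.25 [[-0.51, 0.16, 0.01, 1.94, 0.21, 0.86, -2.41], [-0.51, 0.3, 0.05, 2.01, 0.23, 0.65, -2.42], [-0.44, 0.34, 0.05, 1.85, 0.01, 0.91, -2.18], [-0.38, 0.41, 0.06, 1.68, -0.11, 1.18, -2.06]]
-1 0 [[-0.43, 0.28, 0.05, 1.76, -0.02, 1.11, -2.16], [-0.42, 0.38, 0.05, 1.87, -0.02, 0.9, -2.16], [-0.37, 0.44, 0.05, 1.71, -0.13, 1.17, -2.04], [-0.32, 0.53, 0.06, 1.54, -0.21, 1.44, -1.98]]
```

```bash
sed -i 's/tilt=-.25/tilt=-.15/' h.py
python3 - <<'E'
from h import *
movep(*pose(0,back=.10))
print(move_l(*pose(0,back=0.),feed=.08,until_force=6))
s=sense();print(s["time_s"],s["position"],pose(0)[0],s["wrist_force"])
p,d=camera("side");cv2.imwrite("pics/a1.png",cv2.resize(p[200:400,170:430],None,fx=3,fy=3)[:,:,::-1])
E
```

```text
False
7.475 [0.54313309 0.17791239 0.18155225] [0.54282401 0.17769125 0.18093263] [-0.21746144 -0.25230463 -0.53985315]
```

View pics/a1.png

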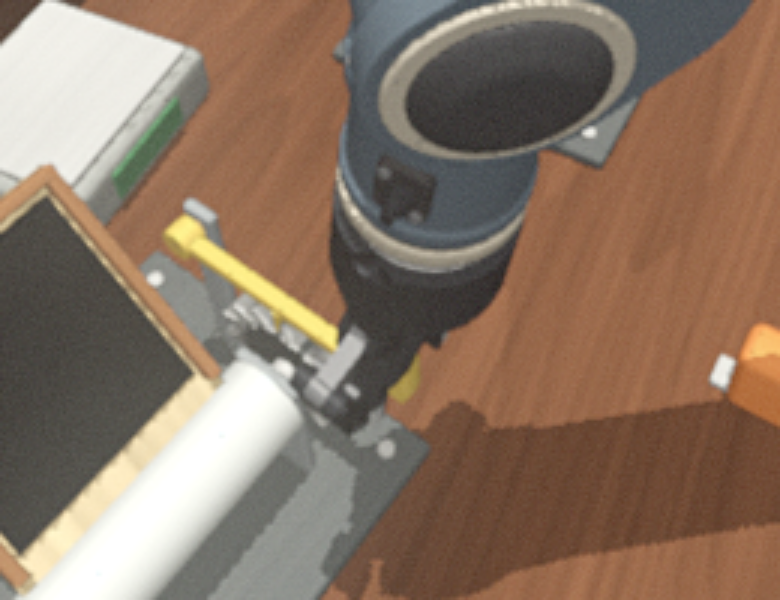

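The near finger covers the tab, whose yellow edge shows at (405,380), so the jaws straddle it with no contact force. Now I grip and raise the pawl.

Run:
```python
from h import *
command_gripper(0,30)
s=sense();print(s["time_s"],s["finger_gap"],s["wrist_force"])
if s["finger_gap"]>.011 and s["finger_gap"]<.02:
    for a in(.06,.13,.2,.27,.34,.4):
        move_l(*pose(a),feed=.06); s=sense(); print(a,s["time_s"],s["finger_gap"],s["wrist_force"].round(1))
    sleep(.5)
    for n in("side","top"):
        p,d=camera(n);cv2.imwrite(f"pics/b_{n}.png",p[:,:,::-1])
    print(sense()["time_s"])
```

```text
7.9 0.013728618984017076 [0.94186322 4.1739948  0.42387805]
0.06 8.2 0.013293562914667014 [ 1.   4.6 -1.4]
0.13 8.5333 0.013603414342452111 [ 1.3  4.8 -0.2]
0.2 8.8667 0.013609748228709861 [ 1.   5.  -0.2]
0.27 9.2 0.013420802079407705 [1.1 5.1 0.1]
0.34 9.5333 0.0134459476167083 [1.  5.  1.8]
0.4 9.8333 0.013805726141093776 [1.7 6.  0.7]
10.4333
```

View pics/b_side.png

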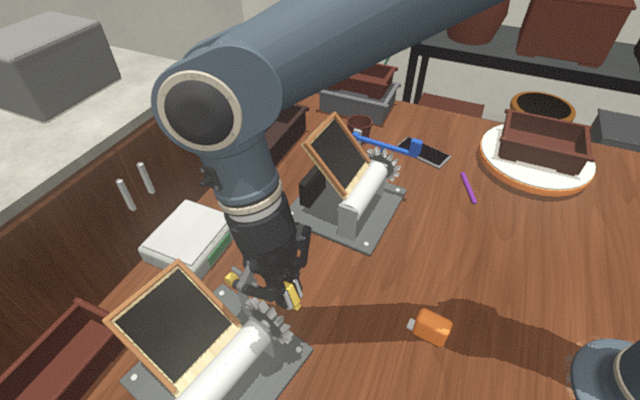

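The grip holds the tab at about (292,293) with the pawl raised. The tray has only just started to move, so I wait and track it.

Run:
```python
from h import *
prev=None
for i in range(9):
    sleep(.8)
    p,d=camera("side"); g=p[240:400,100:320].astype(float)
    s=sense()
    print(s["time_s"],s["finger_gap"].round(4),None if prev is None else np.abs(g-prev).mean().round(2)); 
    if prev is not None and i>2 and np.abs(g-prev).mean()<np.inf: pass
    prev2,prev=prev,g
cv2.imwrite("pics/c_side.png",p[:,:,::-1]);np.save("pics/c_side.npy",d)
p,d=camera("top");cv2.imwrite("pics/c_top.png",p[:,:,::-1]);np.save("pics/c_top.npy",d)
```

```text
Traceback (most recent call last):
AttributeError: 'float' object has no attribute 'round'
```

Run:
```python
from h import *
prev=None
for i in range(10):
    sleep(.7)
    p,d=camera("side"); g=p[240:400,100:320].astype(float)
    s=sense(); df=None if prev is None else np.abs(g-prev).mean()
    print(s["time_s"],s["finger_gap"],df); prev=g
    if i>4 and df<5: break
cv2.imwrite("pics/c_side.png",p[:,:,::-1]);np.save("pics/c_side.npy",d)
p,d=camera("top");cv2.imwrite("pics/c_top.png",p[:,:,::-1]);np.save("pics/c_top.npy",d)
```

```text
12.0333 0.01338119456867674 None
12.7833 0.01344979443435833 6.451221590909091
13.5333 0.01360542125678308 5.948229166666667
14.2833 0.013496089397343496 2.540719696969697
15.0333 0.013670786419860232 2.548399621212121
15.7833 0.013904301380626137 2.545558712121212
```

View pics/c_side.png

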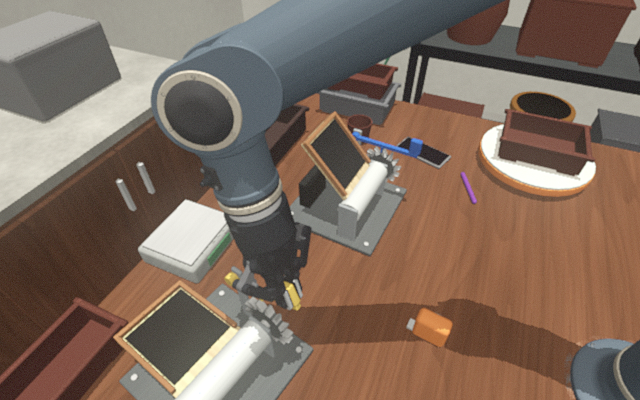

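View pics/c_top.png

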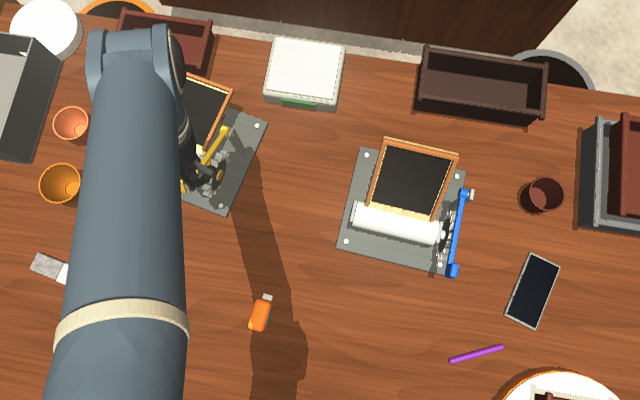

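The tray has stopped, with its outer edge now from (116,340) to (181,284) in the side view. I'll fit its plane to confirm it is level.

```bash
cat >> h.py <<'E'
def traytilt(d,poly):
    c=camera_params("side");K=c["K"]
    v,u=np.mgrid[:400,:640];P=np.stack([(u-K[0,2])/K[0,0]*d,(v-K[1,2])/K[1,1]*d,d],-1)@c["rotation"].T+c["position"]
    m=np.zeros((400,640),np.uint8);cv2.fillPoly(m,[np.array(poly)],1);Q=P[(m>0)&(d>0)]
    q=Q-np.median(Q,0);n=np.linalg.svd(q,full_matrices=False)[2][2];n*=np.sign(n[2])
    return n, np.arctan2(n@X,n@Z), np.arctan2(n@Y,n@Z), Q.mean(0)
E
python3 - <<'E'
from h import *
print(traytilt(np.load("pics/side0.npy"),[(185,275),(225,325),(182,370),(125,320)]))
print(traytilt(np.load("pics/c_side.npy"),[(182,298),(222,325),(178,372),(134,338)]))
E
```

```text
(array([-0.71972444,  0.15528145,  0.67667156]), np.float64(-0.8275622233903704), np.float64(-0.0026707545399721976), array([0.70719783, 0.25227612, 0.17435434]))
(array([2.73572449e-04, 8.23992752e-04, 9.99999623e-01]), np.float64(9.152147788188464e-05), np.float64(0.0008633828567181423), array([0.73864596, 0.24361047, 0.09699989]))
```

The tray was at 0.828 rad and is now level (0.000 rad). Next I lower the pawl, release it and retreat.

Run:
```python
from h import *
for a in(.32,.24,.16,.1,.05,.015):
    hit=move_l(*pose(a),feed=.06,until_force=8); s=sense(); print(a,hit,s["time_s"],s["wrist_force"].round(1))
    if hit: break
command_gripper(.045)
s=sense();print(s["time_s"],s["finger_gap"],s["wrist_force"].round(1))
p0,R=pose(a)
move_l(*pose(a,back=.10),feed=.12)
q=sense()["joint_pos"].copy(); q[0]+=.5; q[1]-=.25; move_joints(q)
sleep(.3)
for n in("side","top"):
    p,d=camera(n);cv2.imwrite(f"pics/d_{n}.png",p[:,:,::-1]);np.save(f"pics/d_{n}.npy",d)
    u,v,P=cloud(n,p,d)
    k=np.linalg.norm(P[:,:2]-G[:2],axis=1)<.025;k&=P[:,2]>.12
    if k.any(): print(n,k.sum(),P[k].mean(0),np.percentile(P[k,2],98))
    L=(P-G)@np.c_[X,Y,Z];k=(L[:,0]>.03)&(L[:,0]<.12)&(abs(L[:,1])<.012)&(L[:,2]>-.05)
    if k.sum()>9: print("bar fit",np.polyfit(L[k,0],L[k,2],1))
    if n=="side":print(traytilt(d,[(182,298),(222,325),(178,372),(134,338)]))
print(sense()["time_s"],sense()["wrist_force"])
```

```text
0.32 False 16.1917 [ 2.2  6.2 -1.9]
0.24 True 16.4 [ 2.  -0.7 -0.5]
16.8083 0.04486731842068264 [-0.1  0.1 -0.2]
side 350 [0.54462094 0.18084674 0.1778528 ] 0.19235746763176437
bar fit [ 0.00117636 -0.0189706 ]
(array([6.61220194e-06, 5.88240414e-04, 9.99999827e-01]), np.float64(-0.00011901003849726276), np.float64(0.0005761138454880069), array([0.73869595, 0.24362492, 0.09701005]))
top 212 [0.54686333 0.17391666 0.17641709] 0.1919875216350143
bar fit [ 0.00148679 -0.01984251]
19.3333 [-0.18183949 -0.07878486  0.65845259]
```

View pics/d_side.png

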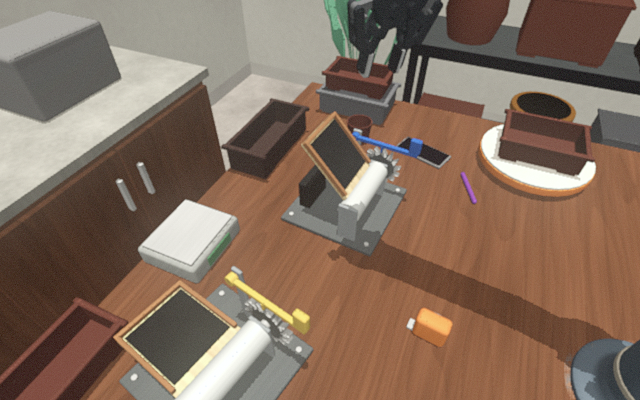

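The side view shows the yellow tab back at (302,320), its starting place. The bar is level, the tray is level, the blue stand is unchanged, and the gripper is clear of everything.

Run:
```python
from rig import *
s=sense();print(s["time_s"],s["qd"].max());print(finish_job())
```

```text
19.3333 0.005123962484757746
the job is handed in; nothing more can be done
None
```

The yellow stand's tray now lies level with its pawl dropped back down, and I handed the job in at 19.3 s of the 42 s allowed. I gripped the yellow tab, raised the pawl to about 0.4 rad, held it until the drum stopped, then let it go and backed the gripper clear.

- **Tray:** a plane fit to the depth image gave 0.83 rad at the start. It gave 0.000 rad before I released the pawl and again after I backed away.
- **Pawl:** the bar is level (slope about 0.001) and the grip tab is back at its starting height, so the pawl is fully down.
- **Blue stand:** it looks unchanged in the side view; I did not measure it.
- **Deviation:** my force limit stopped the lowering early, on the way to 0.24 rad. The likely cause is a sideways preload of about 6 N in the grip easing off, not the pawl touching anything. I released it there, so it fell the rest of the way by its own weight.

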